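# Put the salt, jar and spoon back beside the jiko

## Robot

A 6-joint arm with a two-finger parallel gripper is mounted at the origin on the work surface. World frame = base frame: x ahead of the robot, y to its left, z up, the work surface at z = 0. Lengths are in m, angles in degrees, forces in N, time in s.
With the tool pointing down it reaches from about 0.3 to 0.875 m from the base axis. Payload 4.2 kg.
Tool frame: the origin (TCP) lies at the very end of the fingers, on their centre line; the grasp point (between the pads) lies 19 mm behind it; z points along the fingers, y is the line along which they close (so a half turn about z gives the same grasp; the last joint's range is limited). The gripper opens to 85 mm and grips with 20 to 120 N. Pads are 22 mm wide; open, the fingers measure 114 mm over their backs; the gripper's body (76 mm by 85 mm) begins 54 mm behind the grasp point. The pads swing forward as they close: fully open they stand 13 mm farther back than shut.
Start: joints at [62.853, 18.312, 89.639, -0, 72.044, -1.146], TCP at [0.252, 0.517, 0.196] pointing down, gripper open.
Joint ranges: [-177.97, 177.97], [-48.28, 115.42], [12.27, 149.76], [-77.06, 257.06], [2.81, 150.46], [-146.56, 146.56]. Speed limits (degrees/s): [147.25, 147.25, 180, 180, 180, 180].

## Interface

Orientations are given as [roll, pitch, yaw] about the fixed x, y, z axes, in that order (R = Rz(yaw) Ry(pitch) Rx(roll)).
In Python, from rig import arm gives the robot as it stands. The module is installed in compiled form; this text tells all that it offers.
- The arm moves only by the shell command python3 -m pendant 'ROWS' [FORCE]. ROWS is JSON, a list of rows, each an object with "xyz": the shift along the tool's x, y, z in units of 30 mm (1.0 is 30 mm), a list of three; "twist": the turn about the tool's z in units of 6 degrees (1.0 is 6 degrees); "jaw": the closure, from -1 (fully open) to 1 (shut). A call has 1 to 8 rows; each row shifts and turns the commanded pose from where the row before left it, along the tool's axes as they then stand; what a row does not reach is not made up. A row lasts 1/10 s, in which the tool goes at most 50 mm and 8.59 degrees, less where a joint would pass 70% of its speed; a pose out of reach is approached as far as the arm can. A call is refused whole if a number of a shift passes 1 or a number of a turn 1, either way. A call with a gripper value outside its range is refused whole. The fingers move at their own pace and stop on an object; FORCE is the grip in N (left out, the last holds). Time passes only in rows, so rows that do not move let the fingers close. It gives the time, the measured TCP pose, the force, the opening and the grip force at its end, in the units of the state.
- arm.get_state(): the state, without advancing time (a new reading comes with each control period).
- arm.capture(name): name is "side" or "top" or "wrist"; returns a dict with "image" (480x640x3 uint8, red, green, blue), "fovy" (degrees; the focal length in pixels is half the picture's height over the tangent of half this angle, whatever the lens; pixels are square), "cx", "cy" (the principal point, pixels), "xyz" and "orientation" of the camera in the world. Camera axes: x right, y down, z forward; pixel columns grow to the right and rows downward; lengths in m; the calibration is good to about 2 mm. A picture is of the moment at which its call begins. There is no depth.
- arm.sign_off(): hands the job in; it is judged then, once.
The state is a dict: "time": time; "joints": joint angles; "qvel": joint speeds; "tau": joint torques, N m; "tcp_pos": TCP position; "orientation": TCP orientation; "force": force on the tool from outside, world axes, zero at the start; "ft_torque": the same for the moment, N m; "width": opening from 0.0 (shut) to 1.0 (fully open); "finger_force": force on a finger pad.
Only numpy, scipy, OpenCV 4.12 (cv2) and the standard library are available. Lean on these libraries where they do the work, as an engineer would, in place of code of your own. Each camera call takes 0.05 s, during which the arm holds its last target. There are 200 camera calls.

## Task

Put the ledge back in order: stand the glass jar upright in the closed round holder on the lazy susan, and the open salt tin in the round holder with two gaps, its two ears lying in the gaps. Close the salt tin in its holder with its aluminium cover, turned so that the notches drop over the ears and it sits fully down, and lay the wooden spoon in its rest with the bowl at the rest's round end. Do not tip over the jar, tin or cover, and leave the square tea tin and the matchbox where they are.

Things in the scene. Friction and masses are not known exactly. Their poses are not given: they have to be found in the camera images.
- jar: Round glass jar with a steel cap, standing: 60 mm diameter, 100 mm high (straight glass up to 78 mm, cap 54 mm wide from 84 to 100 mm), about 0.35 kg. Origin: centre of its underside, z up the jar.
- salt_tin: Open-topped round steel tin, standing: outer diameter 54 mm, wall 3 mm, 70 mm high, about 0.15 kg. Two dark ears stick out at its foot along its own +x and -x, 8 mm wide (y), 15 mm high, to 42 mm from the axis. Half a turn leaves it the same. Origin: centre of its underside, z up.
- cover: Aluminium cover of the salt tin, mouth down: outer dia 70, inner 64 mm, top 66 mm above its lower edge, 63 deep inside. Wooden bar on top along its own x: 50 long, 12 wide, 22 high (66 to 88 mm up). Two notches 25 wide, 13 high in the lower edge under the bar's ends go over the tin's ears (either way round, +-12 deg). Fully down the edge is 7 mm above the tin's underside. Origin: centre of edge.
- spoon: Wooden spoon lying flat, bowl open upward, 212 mm long, 0.05 kg: round handle 14 mm thick along its own x from -107 mm to the bowl, its axis 7 mm above the underside; round bowl 50 mm wide, 14 mm high, centred at x = +80 mm. Origin: on the handle near the centre of mass, at underside height, z up.
- spoon_bowl (a point): Centre of the spoon's bowl: 80 mm along +x from the spoon's origin, 7 mm above its underside.
- jar_holder: Fixed on the lazy susan: pale disc with a closed round dark rim, inner dia 80 mm, outer 96. The jar stands on the disc, 3 mm above the origin; the rim rises to 8 mm. Origin: centre of its underside. (The white lazy susan, 300 mm wide, does not turn; its top, level with the holders' origins, is 28 mm above the ledge. It carries three holders 147 mm apart.)
- tin_holder: Holder for the salt tin, fixed on the lazy susan: pale disc with a round dark rim, inner diameter 74 mm, outer 90 mm, broken by two gaps about 28 mm wide at its own +x and -x for the tin's ears. The tin stands on the disc, 3 mm above the origin; the rim rises to 7 mm above the origin. Half a turn leaves it the same. Origin: centre of its underside, z up.
- spoon_rest: Dark board fixed on the ledge, 8 mm thick, 50 wide along its own x from -108 mm, with a round end 88 mm wide centred at x=+80. The spoon lies with its origin over the rest's, bowl over the round end. Side lips at the round end (inner faces y=+-35, 16 mm high), two 8 mm pins near the tail (x=-90, y=+-21, 19 mm high); nothing beside the middle. Origin: on its axis at ledge height.
- tea_tin: Square steel tea tin 62 x 62 x 90 mm standing in its square holder, the third one on the lazy susan; stays where it is. Origin: centre of its underside.
- matchbox: Matchbox 54 x 36 x 15 mm lying on the ledge; stays where it is. Origin: centre of its underside.
Mind the look-alikes: they are no part of the job. What is shaped like the cover but orange or purple is not meant.

How it is judged (in metres and radians):
At the end, for the whole second after the job is handed in: Jar and salt tin upright within 12 mm of their holders' centres, inside the rims, ears within 0.35 rad of the gaps; cover level and fully down on the tin (edge under 10.5 mm); spoon flat on its rest within 14 mm, bowl at the round end; tea tin, matchbox within 20 mm of their starts; all at rest (horizontal distance between jar and jar_holder below 0.012 m and z of jar in the frame of jar_holder below 0.006 m and angle between each of jar, salt_tin's own z axis and vertical below 0.08 rad and horizontal distance between salt_tin and tin_holder below 0.012 m and z of salt_tin in the frame of tin_holder below 0.006 m and angle between the x axis of salt_tin and the x axis of tin_holder, either way round below 0.35 rad and horizontal distance between cover and salt_tin below 0.01 m and z of cover in the frame of salt_tin between 0.003 and 0.0105 m and angle between cover's own z axis and vertical below 0.1 rad and x of spoon_bowl in the frame of spoon_rest between 0.066 and 0.094 m and y of spoon_bowl in the frame of spoon_rest between -0.015 and 0.015 m and x of spoon in the frame of spoon_rest between -0.014 and 0.014 m and y of spoon in the frame of spoon_rest between -0.015 and 0.015 m and z of spoon in the frame of spoon_rest below 0.013 m and angle between spoon's own z axis and vertical below 0.12 rad and distance of each of tea_tin, matchbox from where it was at the start of the episode below 0.02 m and linear speed of each of jar, salt_tin, cover, spoon below 0.02 m/s and angular speed of each of jar, salt_tin, cover, spoon below 0.2 rad/s); the robot touches nothing.
It fails at once if the jar is tipped over (angle between jar's own z axis and vertical above 0.6 rad).
It fails at once if the salt tin is tipped over (angle between salt_tin's own z axis and vertical above 0.6 rad).
It fails at once if the cover is tipped over (angle between cover's own z axis and vertical above 0.6 rad).
It fails at once if the tea tin is disturbed (distance of tea_tin from where it was at the start of the episode above 0.02 m).
It fails at once if the matchbox is disturbed (distance of matchbox from where it was at the start of the episode above 0.02 m).
It also fails if it takes over 131 s, if anything falls off the work surface, if the arm or the gripper's body presses on something with over 40 N, if the wrist force passes 120 N, or if a joint passes its speed limit or range.

## Working session

There is one attempt and no reset: what is moved stays moved. The work goes in short steps, Python scripts to look and compute and a shell command to move; the robot and the scene stay as the last step left them, time stands still between calls to the robot, and variables do not carry over. Pictures are saved under pics/ and viewed, at most 14 in all, crops included, and the job is handed in when it is done.

```bash
mkdir -p pics; cat > h.py <<'E'
import numpy as np, cv2, json, pickle
from rig import arm
from scipy.spatial.transform import Rotation as R
def cap(name,tag):
    c=arm.capture(name); pickle.dump(c,open(f'pics/{tag}.pkl','wb'))
    cv2.imwrite(f'pics/{tag}.png',c['image'][:,:,::-1]); return c
def load(tag): return pickle.load(open(f'pics/{tag}.pkl','rb'))
def ray(c,u,v):
    f=240/np.tan(np.radians(c['fovy'])/2)
    d=np.array([(u-c['cx'])/f,(v-c['cy'])/f,1.])
    return np.array(c['xyz']),R.from_euler('xyz',c['orientation'],degrees=True).as_matrix()@d
def onz(c,u,v,z):
    o,d=ray(c,u,v); return (o+d*(z-o[2])/d[2]).round(4)
def tri(*obs):
    A=np.zeros((3,3));b=np.zeros(3);L=[]
    for c,u,v in obs:
        o,d=ray(c,u,v);d=d/np.linalg.norm(d);P=np.eye(3)-np.outer(d,d);A+=P;b+=P@o;L.append((P,o))
    x=np.linalg.solve(A,b); return x.round(4),[round(float(np.linalg.norm(P@(x-o))),4) for P,o in L]
def proj(c,p):
    f=240/np.tan(np.radians(c['fovy'])/2)
    q=R.from_euler('xyz',c['orientation'],degrees=True).as_matrix().T@(np.array(p)-c['xyz'])
    return (f*q[:2]/q[2]+[c['cx'],c['cy']]).round(1)
def crop(tag,out,x0,y0,x1,y1,k):
    im=cv2.imread(f'pics/{tag}.png')[y0:y1,x0:x1]; cv2.imwrite(f'pics/{out}.png',cv2.resize(im,None,fx=k,fy=k,interpolation=cv2.INTER_CUBIC))
E
python3 - <<'E'
from h import *
print(arm.get_state())
for n in ('top','side','wrist'):
    c=cap(n,n+'0'); print(n,c['fovy'],c['cx'],c['cy'],c['xyz'],c['orientation'])
E
```

```text
{'time': 0.0, 'joints': array([ 6.28553784e+01,  1.83509045e+01,  8.97063572e+01,  9.10847547e-04,
        7.20437621e+01, -1.14691356e+00]), 'qvel': array([-0.05014615,  0.03556498,  0.02936043, -0.04218827, -0.0046794 ,
        0.11093278]), 'tau': array([-1.62331566e-03, -4.15510261e+01, -2.34158349e+01, -1.81574560e-04,
        8.18986678e-03,  3.42648661e-06]), 'tcp_pos': array([0.25180083, 0.51633629, 0.19529003]), 'orientation': array([-1.79899014e+02, -2.88791266e-03,  1.54002008e+02]), 'force': array([-0.24170855, -0.47022642, -0.01814047]), 'ft_torque': array([-0.0096902 , -0.02747981,  0.01439601]), 'finger_force': 0.0, 'width': 0.9967210972273378}
top 43.38072744731017 312.8361809927093 237.16976646264013 [ 0.39121568 -0.02978286  1.45872303] [-1.74202156e+02 -1.31021178e-01 -8.91049425e+01]
side 47.737589169975564 325.5650466276717 244.29237506614072 [ 0.44556355 -0.70835622  0.90562376] [-141.10493237   -0.76601871   -7.89293385]
wrist 69.41058188034366 315.6460367604735 240.36381578047914 [0.18668125 0.54898821 0.37295467] [1.63456359e+02 1.00377208e-01 6.39927679e+01]
```

View pics/top0.png

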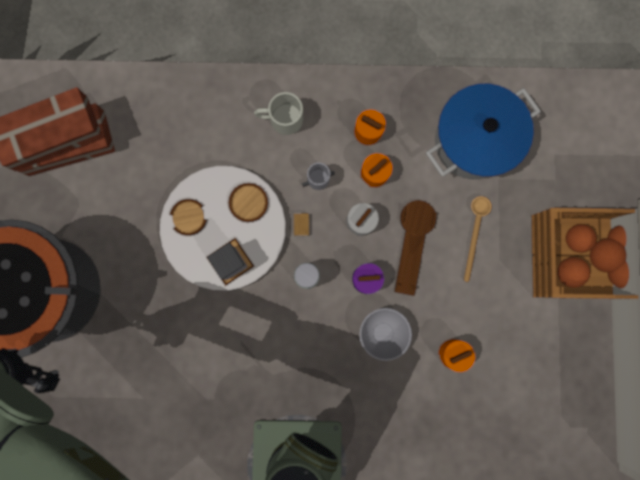

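View pics/side0.png

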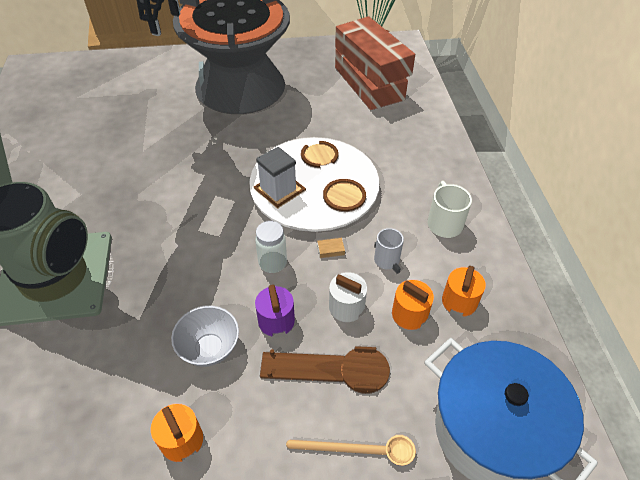

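Top view: the cover is aluminium at (364,218). Its look-alikes are orange at (371,126), (377,169) and (458,355), and purple at (369,278). Tin with ears is at (319,175), with the mug at (286,112) as its look-alike. Jar is at (307,275), jar holder (249,202), gapped holder (188,216), rest (412,247) with its round end up, spoon (475,235), matchbox (302,224).

```bash
python3 - <<'E'
from h import *
crop('top0','t1',150,150,310,290,5)
crop('top0','t2',290,150,500,300,3.8)
a=cv2.imread('pics/side0.png')
crop('side0','s1',220,120,470,335,3.2*0.87)
crop('side0','s2',240,265,440,475,2.8)
E
```

```text
(no output)
```

View pics/t1.png

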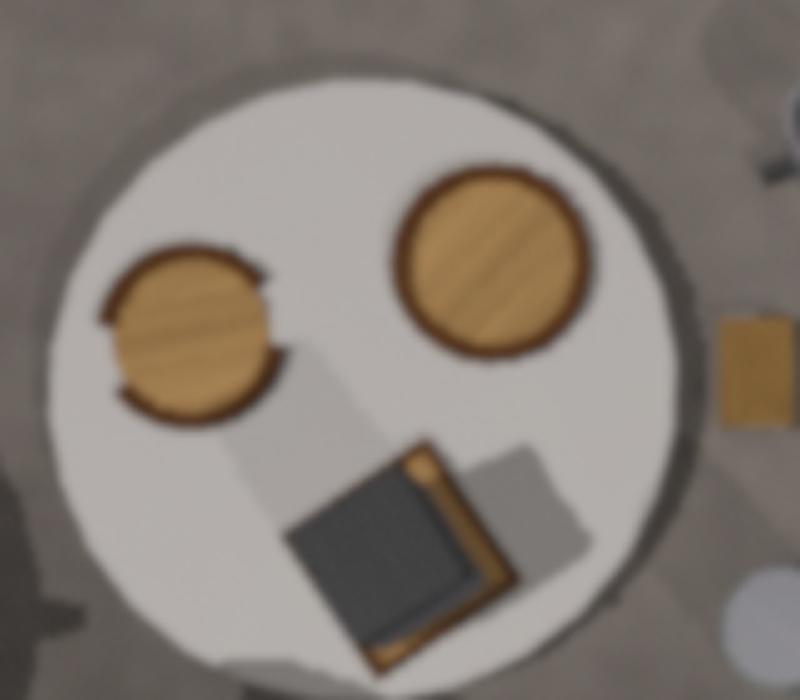

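View pics/t2.png

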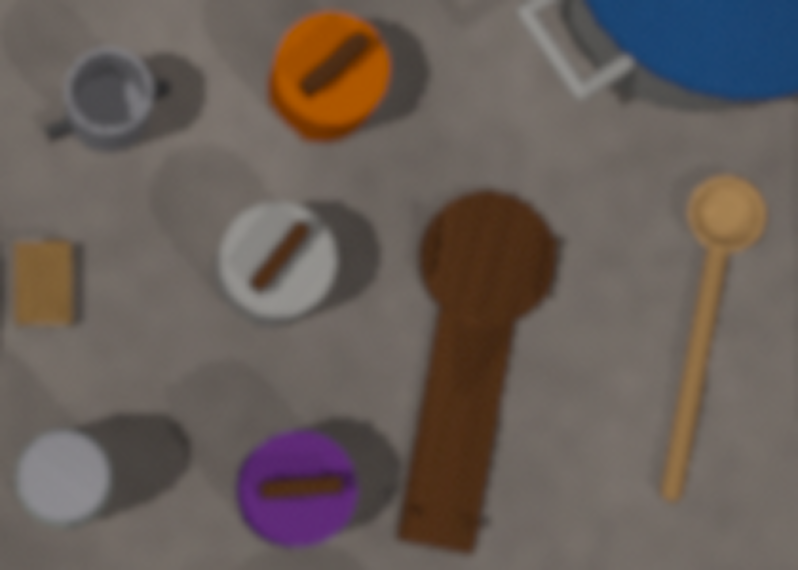

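View pics/s1.png

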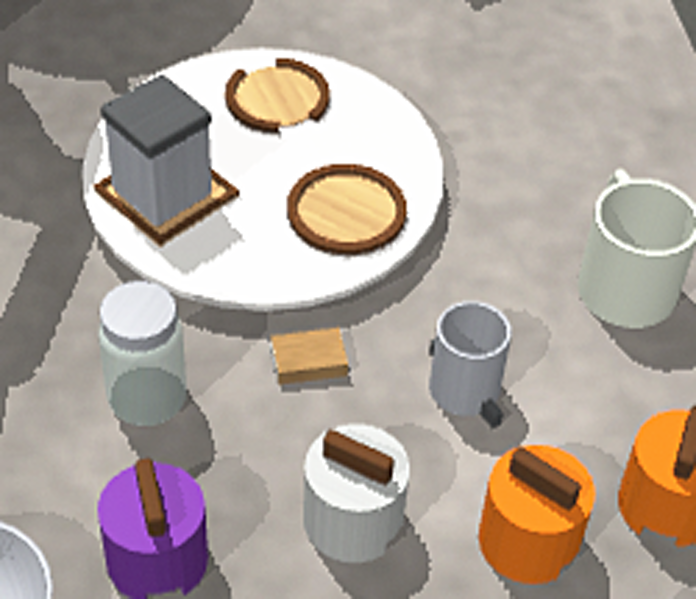

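View pics/s2.png

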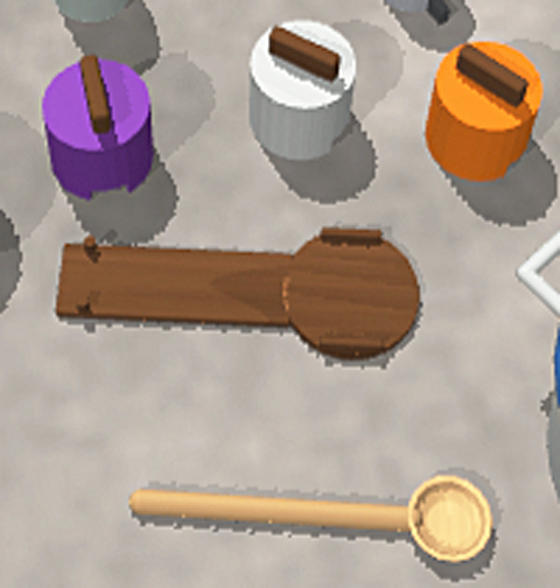

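```bash
cat > m.py <<'E'
from h import *
T=load('top0');S=load('side0')
t1=lambda u,v:(T,150+(u+.5)/5-.5,150+(v+.5)/5-.5)
t2=lambda u,v:(T,290+(u+.5)/3.8-.5,150+(v+.5)/3.8-.5)
s1=lambda u,v:(S,220+(u+.5)/2.784-.5,120+(v+.5)/2.784-.5)
s2=lambda u,v:(S,240+(u+.5)/2.8-.5,265+(v+.5)/2.8-.5)
P={'tinholder':(t1(192,336),s1(277.5,96),.035),'jarholder':(t1(493,262),s1(346.5,208),.036),
'jarcap':(t2(64,477),s1(138,312),.1),'tinrim':(t2(110,93),s1(473,331),.07),'earL':(t2(50,131),s1(432,345),.015),'earR':(t2(167,88),s1(493,408),.015),
'bar':(t2(281,256),s1(360,450),.088),'bowl':(t2(727,213),s2(450,517),.014),'hend':(t2(671,500),s2(133,500),.007),
'rest_round':(t2(488,258),s2(353,295),.008),'pinA':(t2(415,507),s2(91,240),.019),'pinB':(t2(483,520),s2(84,293),.019),'tailA':(t2(398,538),s2(65,244),.008),'tailB':(t2(473,552),s2(57,317),.008)}
for k,(a,b,z) in P.items(): print(k,*tri(a,b),'top@z',onz(*a,z)[:2],'side@z',onz(*b,z)[:2])
for a,b,z in (((115,357),(273.5,316),.035),):
    d=onz(*t1(*b),z)-onz(*t1(*a),z); print('gap axis',np.degrees(np.arctan2(d[1],d[0])))
d=onz(*s1(297,124),.035)-onz(*s1(260,67.5),.035);print('gap side',np.degrees(np.arctan2(d[1],d[0])))
def ang(f,a,b,z):
    d=onz(*f(*b),z)-onz(*f(*a),z); return np.degrees(np.arctan2(d[1],d[0]))
print('ears',ang(t2,(50,131),(167,88),.015),ang(s1,(432,345),(493,408),.015))
print('bar',ang(t2,(259,283),(302,229),.088),ang(s1,(329,438),(390,467),.088))
print('spoon',ang(t2,(671,500),(727,213),.01),ang(s2,(133,500),(450,517),.01))
print('rest',ang(t2,(435.5,545),(488,258),.008),ang(s2,(61,280),(353,295),.008))
print('wrist cam rel',np.array(load('wrist0')['xyz'])-arm.get_state()['tcp_pos'])
E
python3 m.py
```

```text
tinholder [0.5792 0.2682 0.0285] [0.0014, 0.0014] top@z [0.5798 0.2669] side@z [0.5768 0.2609]
jarholder [0.6165 0.125  0.0322] [0.0016, 0.0016] top@z [0.6175 0.1246] side@z [0.6141 0.1212]
jarcap [ 0.4423 -0.0178  0.0961] [0.001, 0.001] top@z [ 0.4431 -0.0178] side@z [ 0.4413 -0.0212]
tinrim [ 0.6801 -0.0418  0.0677] [0.0011, 0.0011] top@z [ 0.6807 -0.0419] side@z [ 0.6783 -0.0437]
earL [ 0.6647 -0.0041  0.0084] [0.0033, 0.0033] top@z [ 0.6669 -0.0044] side@z [ 0.6597 -0.0096]
earR [ 0.6928 -0.0784  0.0215] [0.0018, 0.0018] top@z [ 0.696  -0.0788] side@z [ 0.6928 -0.0739]
bar [ 0.5786 -0.1465  0.0852] [0.0005, 0.0005] top@z [ 0.5787 -0.1463] side@z [ 0.5777 -0.1484]
bowl [ 0.6193 -0.4362  0.0148] [0.0016, 0.0016] top@z [ 0.621  -0.4366] side@z [ 0.6179 -0.4359]
hend [ 0.4375 -0.4002  0.0094] [0.0006, 0.0006] top@z [ 0.4382 -0.4008] side@z [ 0.4369 -0.3994]
rest_round [ 0.5904 -0.2862  0.0025] [0.0009, 0.0009] top@z [ 0.5905 -0.2852] side@z [ 0.5886 -0.2888]
pinA [ 0.4283 -0.2366  0.0247] [0.0025, 0.0025] top@z [ 0.4309 -0.2372] side@z [ 0.4257 -0.2338]
pinB [ 0.421  -0.2774  0.0338] [0.0021, 0.0021] top@z [ 0.4234 -0.2798] side@z [ 0.4185 -0.2703]
tailA [ 0.41   -0.2283  0.0077] [0.0016, 0.0016] top@z [ 0.4115 -0.2281] side@z [ 0.4084 -0.2286]
tailB [ 0.4017 -0.2764  0.0029] [0.0019, 0.0019] top@z [ 0.4035 -0.2754] side@z [ 0.4    -0.2791]
gap axis -74.42044660188961
gap side -73.58151196315282
ears -68.63808926769073 -62.761745536348606
bar -37.55195803901666 -37.896952890632384
spoon -11.609844828601679 -10.65390259993847
rest -10.343414638399063 -10.717176720872104
wrist cam rel [-0.06519993  0.03252554  0.17747058]
```

Crops confirm it: tin with dark ears, grey cover with its bar, gapped holder left and closed holder right. The heights agree with the text. Jar first.

```bash
cat > g.py <<'E'
# usage: python3 g.py x y z closing_angle|-  -> shifts (units) along tool axes after the twist
import sys; from h import *
s=arm.get_state(); x,y,z=map(float,sys.argv[1:4]); r,p,yw=s['orientation']
tw=0
if sys.argv[4]!='-':
    tw=((yw-90-float(sys.argv[4])+90)%180)-90   # + twist lowers yaw
M=R.from_euler('xyz',[180,0,yw-tw],degrees=True).as_matrix()
print('tcp',s['tcp_pos'].round(4),'rpy',s['orientation'].round(1),'t',round(s['time'],1),'w',round(s['width'],3),'twist',round(tw/6,2),'shift',(M.T@(np.array([x,y,z])-s['tcp_pos'])/.03).round(2))
E
python3 g.py .4425 -.0185 .15 -; sed -n 1p m.py >/dev/null
```

```text
tcp [0.2519 0.5165 0.1955] rpy [-179.9   -0.   154. ] t 0.1 w 0.999 twist 0.0 shift [-13.53 -13.24   1.52]
```

```bash
python3 -m pendant '[{"xyz":[-0.85,-0.83,0],"twist":0,"jaw":-1},{"xyz":[-0.85,-0.83,0],"twist":0,"jaw":-1},{"xyz":[-0.85,-0.83,0],"twist":0,"jaw":-1},{"xyz":[-0.85,-0.83,0],"twist":0,"jaw":-1},{"xyz":[-0.85,-0.83,0],"twist":0,"jaw":-1},{"xyz":[-0.85,-0.83,0],"twist":0,"jaw":-1},{"xyz":[-0.85,-0.83,0],"twist":0,"jaw":-1},{"xyz":[-0.85,-0.83,0],"twist":0,"jaw":-1}]' 40
python3 -m pendant '[{"xyz":[-0.85,-0.83,0],"twist":0,"jaw":-1},{"xyz":[-0.85,-0.83,0],"twist":0,"jaw":-1},{"xyz":[-0.85,-0.83,0],"twist":0,"jaw":-1},{"xyz":[-0.85,-0.83,0.2],"twist":0,"jaw":-1},{"xyz":[-0.85,-0.83,0.3],"twist":0,"jaw":-1},{"xyz":[-0.85,-0.83,0.4],"twist":0,"jaw":-1},{"xyz":[-0.85,-0.83,0.4],"twist":0,"jaw":-1},{"xyz":[0,0,0],"twist":0,"jaw":-1}]'
python3 g.py .4425 -.0185 .045 -
python3 -c "
from h import *
cap('wrist','w1');print(proj(load('w1'),[.4425,-.0185,.1]),proj(load('w1'),[.68,-.0425,.07]))"
```

```text
time: 0.95
tcp_pos: [0.3482, 0.2469, 0.196]
orientation: [-180.0, 0.0, 154.0]
force: [0.4, 0.3, -0.7]
width: 1.003
finger_force: 0.0
time: 1.75
tcp_pos: [0.432, 0.0104, 0.1556]
orientation: [-179.9, -0.1, 153.7]
force: [-0.9, 0.2, 0.1]
width: 0.997
finger_force: 0.0
tcp [0.432  0.0104 0.1556] rpy [-1.799e+02 -1.000e-01  1.537e+02] t 1.8 w 0.997 twist 0.0 shift [-0.74 -0.71  3.69]
[285.8 274.7] [378.5 473.9]
```

View pics/w1.png

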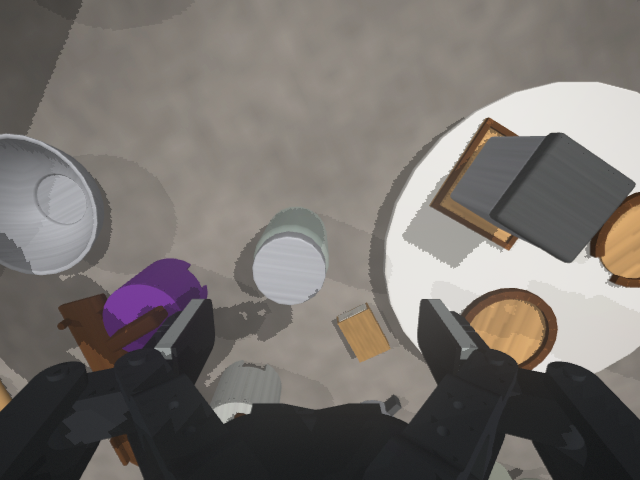

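The jar's cap is at (289,270) against a predicted (286,275), which is a 3 mm difference. The way down beside it is free.

```bash
python3 -c "
from h import *
print(onz(load('w1'),289,270,.1))"
python3 -m pendant '[{"xyz":[-0.74,-0.71,0],"twist":0,"jaw":-1},{"xyz":[0,0,0.5],"twist":0,"jaw":-1},{"xyz":[0,0,0.7],"twist":0,"jaw":-1},{"xyz":[0,0,0.8],"twist":0,"jaw":-1},{"xyz":[0,0,0.8],"twist":0,"jaw":-1},{"xyz":[0,0,0.6],"twist":0,"jaw":-1},{"xyz":[0,0,0.3],"twist":0,"jaw":-1},{"xyz":[0,0,0],"twist":0,"jaw":-1}]'
python3 -m pendant '[{"xyz":[0,0,0],"twist":0,"jaw":0.3},{"xyz":[0,0,0],"twist":0,"jaw":1},{"xyz":[0,0,0],"twist":0,"jaw":1},{"xyz":[0,0,0],"twist":0,"jaw":1},{"xyz":[0,0,0],"twist":0,"jaw":1},{"xyz":[0,0,0],"twist":0,"jaw":1}]' 40
python3 g.py .616 .1242 .15 -
```

```text
[ 0.4403 -0.0147  0.1   ]
time: 2.6
tcp_pos: [0.442, -0.0146, 0.0455]
orientation: [-180.0, -0.1, 154.1]
force: [-0.4, 0.4, 0.7]
width: 1.005
finger_force: 0.0
time: 3.2
tcp_pos: [0.4437, -0.0157, 0.0475]
orientation: [179.9, 0.1, 154.0]
force: [-0.7, -1.2, 5.6]
width: 0.612
finger_force: 41.5
tcp [ 0.4437 -0.0157  0.0475] rpy [1.799e+02 1.000e-01 1.540e+02] t 3.2 w 0.612 twist 0.0 shift [-3.12  6.71 -3.42]
```

```bash
python3 -m pendant '[{"xyz":[0,0,-0.3],"twist":0,"jaw":1},{"xyz":[0,0,-0.6],"twist":0,"jaw":1},{"xyz":[0,0,-0.8],"twist":0,"jaw":1},{"xyz":[0,0,-0.9],"twist":0,"jaw":1},{"xyz":[0,0,-0.8],"twist":0,"jaw":1},{"xyz":[-0.1,0.3,0],"twist":0,"jaw":1},{"xyz":[-0.3,0.5,0],"twist":0,"jaw":1},{"xyz":[-0.4,0.8,0],"twist":0,"jaw":1}]'
python3 -m pendant '[{"xyz":[-0.45,0.95,0],"twist":0,"jaw":1},{"xyz":[-0.45,0.95,0],"twist":0,"jaw":1},{"xyz":[-0.45,0.95,0],"twist":0,"jaw":1},{"xyz":[-0.4,0.9,0],"twist":0,"jaw":1},{"xyz":[-0.37,0.8,0],"twist":0,"jaw":1},{"xyz":[-0.2,0.5,0],"twist":0,"jaw":1},{"xyz":[0,0,0],"twist":0,"jaw":1},{"xyz":[0,0,0],"twist":0,"jaw":1}]'
python3 g.py .616 .1242 .0795 -; python3 -c "
from h import *
cap('wrist','w2');cap('side','s3');cap('top','t3');print(load('w2')['xyz'])
a=cv2.imread('pics/w2.png')[40:440,100:600]; b=cv2.imread('pics/s3.png')[90:290,220:470];
b=cv2.resize(b,(500,400)); cv2.imwrite('pics/v1.png',cv2.resize(np.vstack([a,b]),None,fx=.75,fy=.75))"
```

```text
time: 4.0
tcp_pos: [0.4848, 0.0178, 0.1466]
orientation: [-179.9, -0.2, 153.9]
force: [1.1, -0.3, -5.0]
width: 0.607
finger_force: 43.9
time: 4.8
tcp_pos: [0.6134, 0.1234, 0.1455]
orientation: [-179.8, -0.2, 154.1]
force: [-0.5, -0.6, -4.7]
width: 0.608
finger_force: 44.0
tcp [0.6134 0.1234 0.1455] rpy [-179.8   -0.2  154.1] t 4.8 w 0.608 twist 0.0 shift [-0.07  0.06  2.2 ]
[0.54888928 0.15585191 0.32332848]
```

View pics/v1.png

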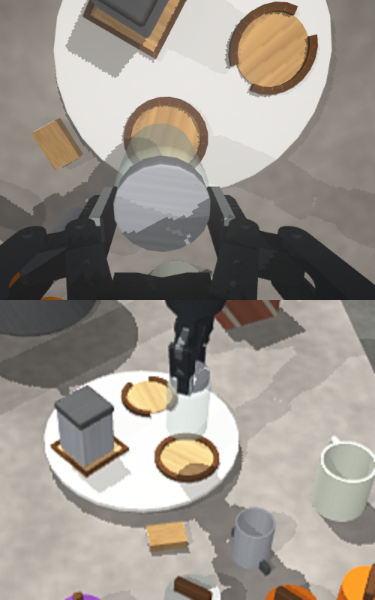

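The jar is held upright between the pads. In the wrist view its cap centre is at about (315,313) and the holder's rim centre at (320,227).

```bash
python3 -c "
from h import *
c=load('w2');print(onz(c,315,313,.198),onz(c,320,227,.036),arm.get_state()['tcp_pos'])"
```

```text
[0.6089 0.1259 0.198 ] [0.6151 0.1268 0.036 ] [0.6134306  0.12246745 0.14726755]
```

```bash
python3 -m pendant '[{"xyz":[-0.1,0.1,0.3],"twist":0,"jaw":1},{"xyz":[0,0,0.6],"twist":0,"jaw":1},{"xyz":[0,0,0.6],"twist":0,"jaw":1},{"xyz":[0,0,0.4],"twist":0,"jaw":1},{"xyz":[0,0,0.15],"twist":0,"jaw":1},{"xyz":[0,0,0.08],"twist":0,"jaw":1},{"xyz":[0,0,0],"twist":0,"jaw":1},{"xyz":[0,0,0],"twist":0,"jaw":1}]'
python3 -m pendant '[{"xyz":[0,0,0.06],"twist":0,"jaw":1},{"xyz":[0,0,0.03],"twist":0,"jaw":1},{"xyz":[0,0,0],"twist":0,"jaw":1}]'
```

```text
time: 5.75
tcp_pos: [0.619, 0.1243, 0.0851]
orientation: [179.9, 0.1, 154.0]
force: [0.5, 0.1, -4.2]
width: 0.609
finger_force: 44.0
time: 6.05
tcp_pos: [0.6183, 0.1242, 0.0815]
orientation: [180.0, -0.0, 154.0]
force: [0.5, -0.1, -4.7]
width: 0.606
finger_force: 44.0
```

```bash
python3 -m pendant '[{"xyz":[0,0,0.05],"twist":0,"jaw":1},{"xyz":[0,0,0.05],"twist":0,"jaw":1},{"xyz":[0,0,0],"twist":0,"jaw":1}]'
python3 -m pendant '[{"xyz":[0,0,0.05],"twist":0,"jaw":1},{"xyz":[0,0,0],"twist":0,"jaw":1}]'
```

```text
time: 6.35
tcp_pos: [0.6185, 0.1242, 0.0787]
orientation: [180.0, 0.0, 154.0]
force: [0.2, -0.4, -3.3]
width: 0.608
finger_force: 44.1
time: 6.55
tcp_pos: [0.6189, 0.124, 0.0786]
orientation: [180.0, 0.1, 154.0]
force: [-2.3, -1.5, 4.7]
width: 0.61
finger_force: 44.9
```

```bash
python3 -m pendant '[{"xyz":[0,0,0],"twist":0,"jaw":0},{"xyz":[0,0,0],"twist":0,"jaw":-1},{"xyz":[0,0,0],"twist":0,"jaw":-1},{"xyz":[0,0,0],"twist":0,"jaw":-1},{"xyz":[0,0,-0.4],"twist":0,"jaw":-1},{"xyz":[0,0,-0.9],"twist":0,"jaw":-1},{"xyz":[0,0,-1],"twist":0,"jaw":-1},{"xyz":[0,0,-0.8],"twist":0,"jaw":-1}]'
python3 g.py .68 -.0425 .17 -
```

```text
time: 7.35
tcp_pos: [0.619, 0.1244, 0.1726]
orientation: [179.9, 0.1, 154.0]
force: [0.6, -0.9, -0.1]
width: 0.998
finger_force: 0.0
tcp [0.619  0.1244 0.1726] rpy [1.799e+02 1.000e-01 1.540e+02] t 7.3 w 0.998 twist 0.0 shift [-4.27 -4.11  0.09]
```

```bash
python3 -m pendant '[{"xyz":[-0.5,-0.5,0],"twist":0,"jaw":-1},{"xyz":[-0.7,-0.7,0],"twist":0,"jaw":-1},{"xyz":[-0.9,-0.9,0],"twist":0,"jaw":-1},{"xyz":[-0.9,-0.9,0],"twist":0,"jaw":-1},{"xyz":[-0.8,-0.7,0],"twist":0,"jaw":-1},{"xyz":[-0.4,-0.4,0],"twist":0,"jaw":-1},{"xyz":[0,0,0],"twist":0,"jaw":-1},{"xyz":[0,0,0],"twist":0,"jaw":-1}]'
python3 g.py .68 -.0425 .036 -; python3 -c "
from h import *
cap('wrist','w3');cap('side','s4')
for p in ([.68,-.0425,.07],[.6957,-.0814,.015],[.6643,-.0036,.015]): print(proj(load('w3'),p))
a=cv2.imread('pics/w3.png')[100:480,100:560]; b=cv2.imread('pics/s4.png')[120:320,300:500]; b=cv2.resize(b,(380,380)); cv2.imwrite('pics/v2.png',cv2.resize(np.hstack([a,b]),None,fx=.95,fy=.95))"
```

```text
time: 8.15
tcp_pos: [0.6773, -0.0406, 0.1702]
orientation: [180.0, -0.0, 154.0]
force: [-0.7, 0.0, 0.4]
width: 0.997
finger_force: 0.0
tcp [ 0.6773 -0.0406  0.1702] rpy [180.  -0. 154.] t 8.2 w 0.997 twist 0.0 shift [-0.11 -0.02  4.47]
[314.4 233.1]
[286.8 248.5]
[343.9 186.5]
```

View pics/v2.png

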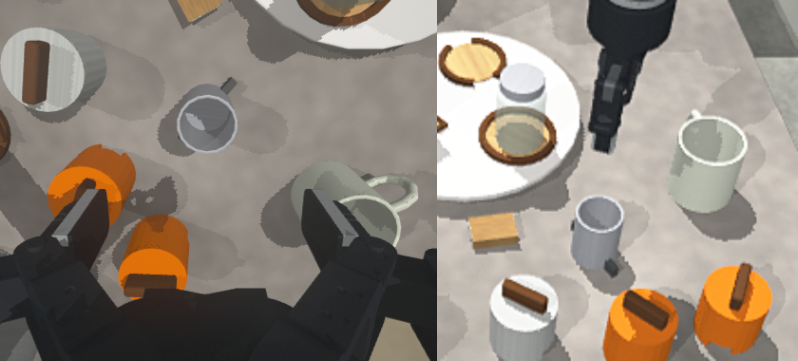

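Wrist view: tin rim centre is at (318,230) against (314,233) predicted. The left finger may come near an orange cover, so I'm checking that clearance.

```bash
python3 -c "
from h import *
T=load('top0');c=load('w3')
for u,v in ((377,169),(371,126),(286,112),(364,218)): print(onz(T,u,v,.07))
print(onz(c,318,229.5,.07)); q=lambda u,v:(u/.95+100,v/.95+100)
print('ear+',onz(c,*q(231,82),.015)); print('cover',onz(c,*q(36,70),.088))"
```

```text
[ 0.695  -0.1784  0.07  ]
[ 0.7979 -0.1638  0.07  ]
[0.8285 0.0373 0.07  ]
[ 0.5789 -0.1488  0.07  ]
[ 0.6785 -0.0385  0.07  ]
ear+ [ 0.6638 -0.0041  0.015 ]
cover [ 0.5774 -0.1376  0.088 ]
```

```bash
python3 -m pendant '[{"xyz":[-0.06,0,0.5],"twist":0,"jaw":-1},{"xyz":[0,0,0.9],"twist":0,"jaw":-1},{"xyz":[0,0,0.9],"twist":0,"jaw":-1},{"xyz":[0,0,0.9],"twist":0,"jaw":-1},{"xyz":[0,0,0.7],"twist":0,"jaw":-1},{"xyz":[0,0,0.5],"twist":0,"jaw":-1},{"xyz":[0,0,0],"twist":0,"jaw":-1},{"xyz":[0,0,0],"twist":0,"jaw":0}]' 30
python3 -m pendant '[{"xyz":[0,0,0],"twist":0,"jaw":1},{"xyz":[0,0,0],"twist":0,"jaw":1},{"xyz":[0,0,0],"twist":0,"jaw":1},{"xyz":[0,0,0],"twist":0,"jaw":1},{"xyz":[0,0,0],"twist":0,"jaw":1},{"xyz":[0,0,0],"twist":0,"jaw":1}]' 30
python3 g.py .5785 .266 .18 58.5
```

```text
time: 9.05
tcp_pos: [0.6796, -0.0419, 0.0382]
orientation: [180.0, 0.0, 154.0]
force: [-0.0, 0.2, 0.4]
width: 0.857
finger_force: 0.0
time: 9.65
tcp_pos: [0.6793, -0.0424, 0.0381]
orientation: [180.0, 0.0, 154.0]
force: [0.3, -0.6, -0.1]
width: 0.002
finger_force: 0.0
tcp [ 0.6793 -0.0424  0.0381] rpy [180.   0. 154.] t 9.7 w 0.002 twist 0.92 shift [ 8.23  7.01 -4.73]
```

```bash
python3 -c "
from h import *
cap('wrist','w4');cap('side','s5')
a=cv2.imread('pics/w4.png')[100:480,100:560]; b=cv2.imread('pics/s5.png')[120:320,300:500]; b=cv2.resize(b,(380,380)); cv2.imwrite('pics/v3.png',cv2.resize(np.hstack([a,b]),None,fx=.95,fy=.95))"
```

```text
(no output)
```

View pics/v3.png

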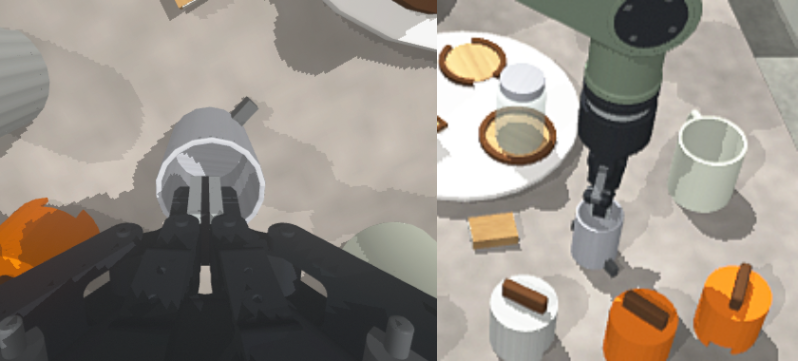

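Unexpected: the shut fingers stand inside the tin's mouth, so the tips are higher than the reported TCP. I'm checking by projecting the TCP into the views.

```bash
python3 -c "
from h import *
s=arm.get_state();print(s['tcp_pos'],s['width'],s['joints'].round(2),s['force'])
p=s['tcp_pos']
for dz in (0,.01,.02,.03,.04): print(dz,proj(load('s5'),p+[0,0,dz]),proj(load('w4'),p+[0,0,dz]))
print('rim',proj(load('s5'),[.6795,-.0415,.07]),proj(load('w4'),[.6795,-.0415,.07]))
cap('top','t4')
a=cv2.resize(cv2.imread('pics/w4.png')[180:380,220:420],(560,560));b=cv2.resize(cv2.imread('pics/s5.png')[200:280,360:420],(240,320));
b=np.pad(b,((0,240),(0,0),(0,0)));cv2.imwrite('pics/v4.png',np.hstack([a,b]))"
```

```text
[ 0.67925711 -0.04236043  0.03797634] -0.00023291920336063947 [-4.540e+00  3.458e+01  8.638e+01  1.000e-02  5.905e+01 -6.854e+01] [ 0.0770946  -0.44588939  0.36403268]
0 [388.3 248. ] [314.9 275.2]
0.01 [388.8 244.9] [314.8 282.5]
0.02 [389.3 241.8] [314.8 290.6]
0.03 [389.8 238.6] [314.7 299.6]
0.04 [390.3 235.5] [314.7 309.8]
rim [389.9 237.7] [316.6 301.2]
```

View pics/v4.png

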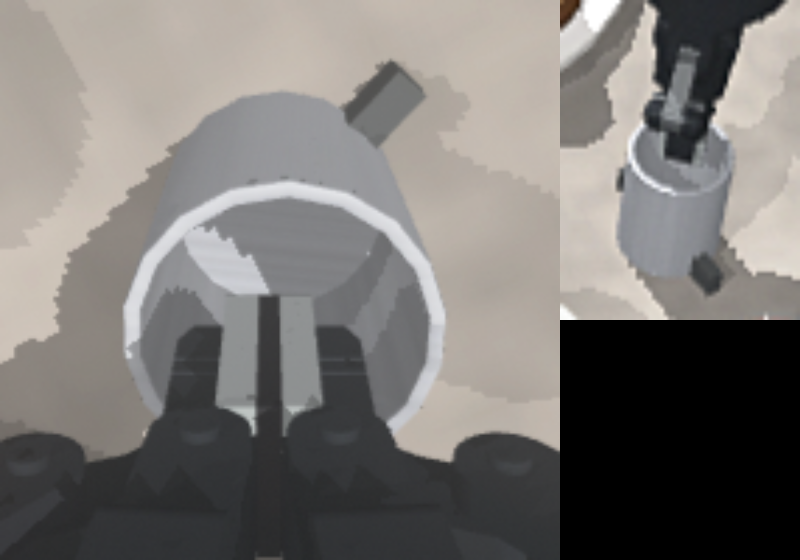

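The side view shows the shut tips just inside the rim at (390,240), which puts them about 26 mm above the reported TCP. That also explains the 52 mm opening on the jar: I gripped its cap. I'll correct heights by that, retreat shut, reopen and regrasp lower.

```bash
python3 -m pendant '[{"xyz":[0,0,-0.6],"twist":0,"jaw":1},{"xyz":[0,0,-0.9],"twist":0,"jaw":1},{"xyz":[0,0,-0.5],"twist":0,"jaw":1},{"xyz":[0,0,0],"twist":0,"jaw":-1},{"xyz":[0,0,0],"twist":0,"jaw":-1},{"xyz":[0,0,0],"twist":0,"jaw":-1},{"xyz":[0,0,0],"twist":0,"jaw":-1},{"xyz":[0,0,0],"twist":0,"jaw":-1}]'
python3 -m pendant '[{"xyz":[0,0,0.6],"twist":0,"jaw":-1},{"xyz":[0,0,0.8],"twist":0,"jaw":-1},{"xyz":[0,0,0.8],"twist":0,"jaw":-1},{"xyz":[0,0,0.5],"twist":0,"jaw":-1},{"xyz":[0,0,0.3],"twist":0,"jaw":-1},{"xyz":[0,0,0],"twist":0,"jaw":-1}]'
python3 -m pendant '[{"xyz":[0,0,0],"twist":0,"jaw":1},{"xyz":[0,0,0],"twist":0,"jaw":1},{"xyz":[0,0,0],"twist":0,"jaw":1},{"xyz":[0,0,0],"twist":0,"jaw":1},{"xyz":[0,0,0],"twist":0,"jaw":1},{"xyz":[0,0,0],"twist":0,"jaw":1}]' 30
python3 -c "
from h import *
for k,ps in {'t4':([.616,.1242,.131],[.616,.1242,.036])}.items():
  for p in ps: print(proj(load(k),p))
"
```

```text
time: 10.6
tcp_pos: [0.6788, -0.0423, 0.097]
orientation: [-180.0, -0.1, 154.0]
force: [-0.0, 0.7, -0.8]
width: 0.846
finger_force: 0.0
time: 11.2
tcp_pos: [0.6786, -0.0423, 0.0067]
orientation: [-180.0, -0.1, 154.0]
force: [0.6, 1.1, 0.7]
width: 0.998
finger_force: 0.0
time: 11.8
tcp_pos: [0.6804, -0.0423, 0.0097]
orientation: [179.9, 0.2, 154.0]
force: [0.0, 0.3, 6.8]
width: 0.63
finger_force: 31.6
[243.9 195.9]
[248.3 202.6]
```

```bash
python3 -m pendant '[{"xyz":[0,0,-0.3],"twist":0,"jaw":1},{"xyz":[0,0,-0.7],"twist":0,"jaw":1},{"xyz":[0,0,-1],"twist":0,"jaw":1},{"xyz":[0,0,-1],"twist":0,"jaw":1},{"xyz":[0,0,-1],"twist":0,"jaw":1},{"xyz":[0,0,-0.9],"twist":0,"jaw":1},{"xyz":[0,0,-0.7],"twist":0.9,"jaw":1},{"xyz":[0,0,0],"twist":0,"jaw":1}]'
python3 g.py .5785 .266 .175 -
```

```text
time: 12.6
tcp_pos: [0.6809, -0.0426, 0.1797]
orientation: [179.8, 0.3, 148.6]
force: [0.7, 0.2, -0.5]
width: 0.629
finger_force: 32.0
tcp [ 0.6809 -0.0426  0.1797] rpy [179.8   0.3 148.6] t 12.6 w 0.629 twist 0.0 shift [8.27 7.   0.16]
```

```bash
python3 -m pendant '[{"xyz":[0.3,0.25,0],"twist":0,"jaw":1},{"xyz":[0.6,0.5,0],"twist":0,"jaw":1},{"xyz":[0.9,0.75,0],"twist":0,"jaw":1},{"xyz":[1,0.85,0],"twist":0,"jaw":1},{"xyz":[1,0.85,0],"twist":0,"jaw":1},{"xyz":[1,0.85,0],"twist":0,"jaw":1},{"xyz":[1,0.85,0],"twist":0,"jaw":1},{"xyz":[0.9,0.8,0],"twist":0,"jaw":1}]'
python3 -m pendant '[{"xyz":[0.8,0.7,0],"twist":0,"jaw":1},{"xyz":[0.5,0.4,0],"twist":0,"jaw":1},{"xyz":[0.27,0.2,0],"twist":0,"jaw":1},{"xyz":[0,0,0.7],"twist":0,"jaw":1},{"xyz":[0,0,0.8],"twist":0,"jaw":1},{"xyz":[0,0,0.7],"twist":0,"jaw":1},{"xyz":[0,0,0],"twist":0,"jaw":1},{"xyz":[0,0,0],"twist":0,"jaw":1}]'
python3 g.py .5785 .266 .042 -; python3 -c "
from h import *
cap('wrist','w5');cap('side','s6');cap('top','t5')
a=cv2.resize(cv2.imread('pics/w5.png')[100:400,140:500],(480,400)); b=cv2.resize(cv2.imread('pics/s6.png')[90:290,240:400],(320,400));cv2.imwrite('pics/v5.png',np.hstack([a,b]))"
```

```text
time: 13.4
tcp_pos: [0.594, 0.2102, 0.1736]
orientation: [-179.8, -0.2, 148.7]
force: [0.8, 0.4, -1.1]
width: 0.627
finger_force: 32.0
time: 14.2
tcp_pos: [0.5765, 0.2657, 0.1094]
orientation: [-179.9, -0.1, 148.6]
force: [0.6, 0.0, -0.5]
width: 0.625
finger_force: 32.3
tcp [0.5765 0.2657 0.1094] rpy [-1.799e+02 -1.000e-01  1.486e+02] t 14.2 w 0.625 twist 0.0 shift [-0.05  0.04  2.25]
```

View pics/v5.png

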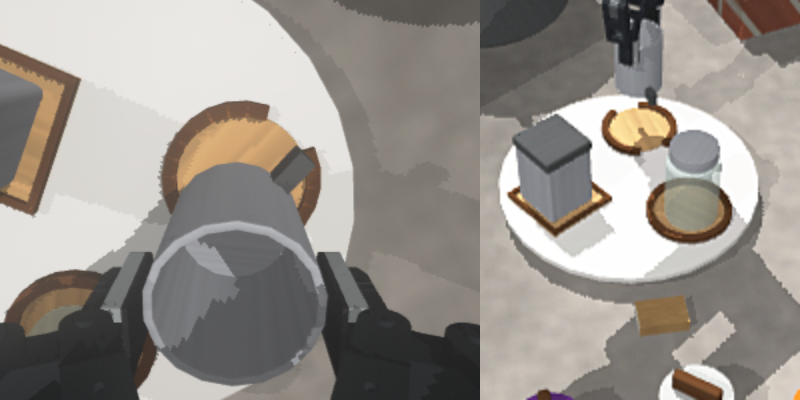

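Wrist view: tin rim centre is at about (316,327). The holder's far gap lies between crop points (268,108) and (318,150), and the ear points into it.

```bash
python3 -c "
from h import *
c=load('w5');q=lambda u,v:(140+u*.75,100+v*.75)
print('tin c',onz(c,*q(235,303),.170)); print('ear tip top',onz(c,*q(305,154),.115))
print('foot edge far',onz(c,*q(240,163),.1))
L,Rr,Tp=onz(c,*q(162,172),.035),onz(c,*q(321,180),.035),onz(c,*q(238,101),.035);print('hold L R top',L,Rr,Tp)
print('gap',onz(c,*q(268,108),.035),onz(c,*q(318,150),.035))
from scipy.optimize import least_squares
P=np.array([L,Rr,Tp,onz(c,*q(178,132),.035),onz(c,*q(266,104),.035)])[:,:2]
r=least_squares(lambda x:np.hypot(*(P-x).T)-.045,[.5785,.266]);print('holder fit',r.x,r.fun.round(4)); print(arm.get_state()['tcp_pos'])"
```

```text
tin c [0.5738 0.2682 0.17  ]
ear tip top [0.5609 0.3072 0.115 ]
foot edge far [0.5542 0.2826 0.1   ]
hold L R top [0.5495 0.2349 0.035 ] [0.6002 0.3091 0.035 ] [0.538  0.2919 0.035 ]
gap [0.5496 0.3039 0.035 ] [0.5841 0.3159 0.035 ]
holder fit [0.57738641 0.27036833] [ 0.0001 -0.     -0.0001 -0.0001  0.0002]
[0.57773805 0.2663621  0.1113124 ]
```

```bash
python3 -m pendant '[{"xyz":[-0.06,0.09,0.4],"twist":0.3,"jaw":1},{"xyz":[0,0,0.6],"twist":0,"jaw":1},{"xyz":[0,0,0.6],"twist":0,"jaw":1},{"xyz":[0,0,0.35],"twist":0,"jaw":1},{"xyz":[0,0,0.1],"twist":0,"jaw":1},{"xyz":[0,0,0.1],"twist":0,"jaw":1},{"xyz":[0,0,0],"twist":0,"jaw":1},{"xyz":[0,0,0],"twist":0,"jaw":1}]'
python3 -m pendant '[{"xyz":[0,0,0.06],"twist":0,"jaw":1},{"xyz":[0,0,0],"twist":0,"jaw":1}]'
```

```text
time: 15.15
tcp_pos: [0.5804, 0.2678, 0.0464]
orientation: [179.9, 0.0, 146.8]
force: [0.2, 0.0, -1.4]
width: 0.625
finger_force: 32.2
time: 15.35
tcp_pos: [0.5799, 0.2675, 0.0439]
orientation: [180.0, 0.0, 146.8]
force: [-1.4, -0.6, -1.9]
width: 0.632
finger_force: 32.2
```

```bash
python3 -m pendant '[{"xyz":[0,0,0.06],"twist":0,"jaw":1},{"xyz":[0,0,0],"twist":0,"jaw":1}]'
python3 -m pendant '[{"xyz":[0,0,0.05],"twist":0,"jaw":1},{"xyz":[0,0,0],"twist":0,"jaw":1}]'
```

```text
time: 15.55
tcp_pos: [0.5797, 0.2675, 0.0417]
orientation: [-180.0, -0.0, 146.8]
force: [-0.0, -0.7, -2.0]
width: 0.628
finger_force: 32.2
time: 15.75
tcp_pos: [0.58, 0.2676, 0.0407]
orientation: [180.0, 0.0, 146.8]
force: [-0.8, -0.0, 0.1]
width: 0.624
finger_force: 32.4
```

```bash
python3 -m pendant '[{"xyz":[0,0,0.02],"twist":0,"jaw":1},{"xyz":[0,0,0],"twist":0,"jaw":0},{"xyz":[0,0,0],"twist":0,"jaw":-1},{"xyz":[0,0,0],"twist":0,"jaw":-1},{"xyz":[0,0,0],"twist":0,"jaw":-1},{"xyz":[0,0,-0.4],"twist":0,"jaw":-1},{"xyz":[0,0,-0.8],"twist":0,"jaw":-1},{"xyz":[0,0,-1],"twist":0,"jaw":-1}]'
python3 -m pendant '[{"xyz":[0,0,-1],"twist":0,"jaw":-1},{"xyz":[0,0,-1],"twist":0,"jaw":-1},{"xyz":[0,0,-0.5],"twist":0,"jaw":-1},{"xyz":[0,0,0],"twist":0,"jaw":-1}]'
python3 g.py .578 -.147 .185 52.3; python3 -c "
from h import *
cap('wrist','w6');cap('side','s7')
a=cv2.resize(cv2.imread('pics/w6.png')[100:400,140:500],(480,400)); b=cv2.resize(cv2.imread('pics/s7.png')[110:230,260:356],(320,400));cv2.imwrite('pics/v6.png',np.hstack([a,b]))"
```

```text
time: 16.55
tcp_pos: [0.5792, 0.2672, 0.1061]
orientation: [-179.9, -0.1, 146.8]
force: [0.9, 0.4, -0.0]
width: 1.001
finger_force: 0.0
time: 16.95
tcp_pos: [0.5815, 0.2682, 0.1846]
orientation: [179.7, 0.2, 146.8]
force: [0.0, 1.0, -0.4]
width: 0.998
finger_force: 0.0
tcp [0.5815 0.2682 0.1846] rpy [179.7   0.2 146.8] t 16.9 w 0.998 twist 0.75 shift [-8.370e+00 -1.102e+01 -1.000e-02]
```

View pics/v6.png

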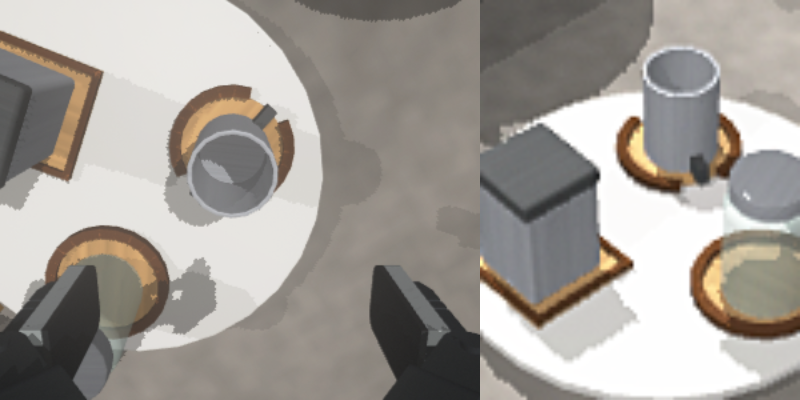

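The tin stands in its holder with the ears in the gaps (far ear at crop (266,112), near ear at (700,168)). The jar is upright in its own holder. Cover next.

```bash
python3 -c "
from h import *
print('tin',tri((load('w6'),314,230.5),(load('s7'),320.3,131.3)),onz(load('s7'),320.3,131.3,.101),onz(load('w6'),314,230.5,.101),onz(load('w6'),339.5,184,.046),onz(load('s7'),326,160.5,.046))"
python3 -m pendant '[{"xyz":[0,0,0],"twist":0.75,"jaw":-1},{"xyz":[-0.4,-0.5,0],"twist":0,"jaw":-1},{"xyz":[-0.6,-0.8,0],"twist":0,"jaw":-1},{"xyz":[-0.75,-1,0],"twist":0,"jaw":-1},{"xyz":[-0.75,-1,0],"twist":0,"jaw":-1},{"xyz":[-0.75,-1,0],"twist":0,"jaw":-1},{"xyz":[-0.75,-1,0],"twist":0,"jaw":-1},{"xyz":[-0.75,-1,0],"twist":0,"jaw":-1}]'
python3 -m pendant '[{"xyz":[-0.75,-1,0],"twist":0,"jaw":-1},{"xyz":[-0.75,-1,0],"twist":0,"jaw":-1},{"xyz":[-0.75,-1,0],"twist":0,"jaw":-1},{"xyz":[-0.75,-1,0.5],"twist":0,"jaw":-1},{"xyz":[-0.4,-0.5,0.6],"twist":0,"jaw":-1},{"xyz":[0,0,0.4],"twist":0,"jaw":-1},{"xyz":[0,0,0],"twist":0,"jaw":-1},{"xyz":[0,0,0],"twist":0,"jaw":-1}]'
python3 g.py .578 -.147 .047 52.3; python3 -c "
from h import *
cap('wrist','w7');cap('side','s8')
a=cv2.resize(cv2.imread('pics/w7.png')[100:400,140:500],(480,400)); b=cv2.resize(cv2.imread('pics/s8.png')[210:330,300:396],(320,400));cv2.imwrite('pics/v7.png',np.hstack([a,b]))"
```

```text
tin (array([0.5797, 0.2689, 0.097 ]), [0.0001, 0.0001]) [0.5791 0.2642 0.101 ] [0.5787 0.2695 0.101 ] [0.5674 0.3048 0.046 ] [0.5876 0.225  0.046 ]
time: 17.85
tcp_pos: [0.5757, 0.0282, 0.1796]
orientation: [-179.9, -0.1, 142.4]
force: [1.1, -1.0, 1.4]
width: 1.004
finger_force: 0.0
time: 18.65
tcp_pos: [0.5748, -0.1377, 0.1355]
orientation: [-180.0, -0.1, 142.4]
force: [-0.4, -0.5, 0.2]
width: 0.997
finger_force: 0.0
tcp [ 0.5748 -0.1377  0.1355] rpy [-1.800e+02 -1.000e-01  1.424e+02] t 18.6 w 0.997 twist 0.01 shift [-0.27 -0.18  2.95]
```

View pics/v7.png

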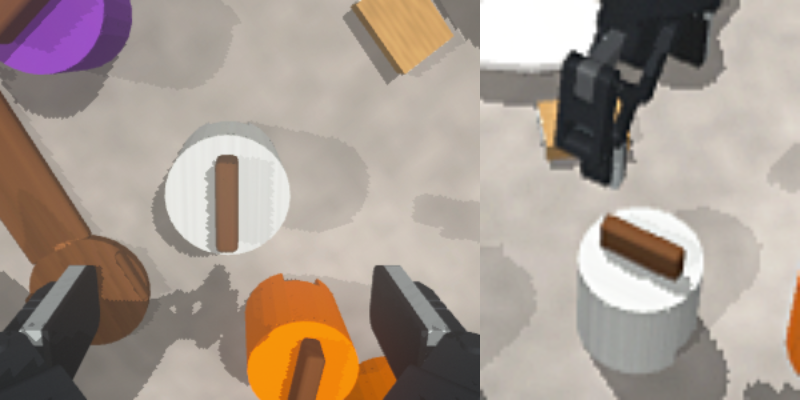

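The bar lies straight along the tool's x at crop (227,204), so the closing direction is right. The fingers' way down is clear of the orange cover.

```bash
python3 -m pendant '[{"xyz":[-0.2,-0.17,0.3],"twist":0,"jaw":-1},{"xyz":[0,0,0.6],"twist":0,"jaw":-0.5},{"xyz":[0,0,0.7],"twist":0,"jaw":-0.2},{"xyz":[0,0,0.7],"twist":0,"jaw":-0.2},{"xyz":[0,0,0.4],"twist":0,"jaw":-0.2},{"xyz":[0,0,0.25],"twist":0,"jaw":-0.2},{"xyz":[0,0,0],"twist":0,"jaw":-0.2},{"xyz":[0,0,0],"twist":0,"jaw":-0.2}]'
python3 -m pendant '[{"xyz":[0,0,0],"twist":0,"jaw":0.2},{"xyz":[0,0,0],"twist":0,"jaw":0.5},{"xyz":[0,0,0],"twist":0,"jaw":0.6},{"xyz":[0,0,0],"twist":0,"jaw":1},{"xyz":[0,0,0],"twist":0,"jaw":1},{"xyz":[0,0,0],"twist":0,"jaw":1},{"xyz":[0,0,0],"twist":0,"jaw":1}]' 40
```

```text
time: 19.55
tcp_pos: [0.5775, -0.1462, 0.0479]
orientation: [180.0, 0.1, 142.3]
force: [-0.4, -0.2, 0.4]
width: 0.601
finger_force: 0.0
time: 20.25
tcp_pos: [0.5774, -0.1459, 0.0478]
orientation: [179.9, 0.1, 142.3]
force: [1.0, 1.4, 4.1]
width: 0.125
finger_force: 40.3
```

```bash
python3 -m pendant '[{"xyz":[0,0,-0.3],"twist":0,"jaw":1},{"xyz":[0,0,-0.6],"twist":0,"jaw":1},{"xyz":[0,0,-0.8],"twist":0,"jaw":1},{"xyz":[0,0,-1],"twist":0.5,"jaw":1},{"xyz":[0,0,-1],"twist":0.8,"jaw":1},{"xyz":[0,0,-1],"twist":1,"jaw":1},{"xyz":[0,0,-0.5],"twist":1,"jaw":1},{"xyz":[0,0,0],"twist":1,"jaw":1}]'
python3 -m pendant '[{"xyz":[0,0,0],"twist":1,"jaw":1},{"xyz":[0,0,0],"twist":0.6,"jaw":1},{"xyz":[0,0,0],"twist":0.2,"jaw":1},{"xyz":[0,0,0],"twist":0,"jaw":1}]'
python3 g.py .5795 .267 .2 15.5
```

```text
time: 21.05
tcp_pos: [0.5778, -0.1467, 0.2063]
orientation: [179.8, 0.2, 116.2]
force: [-0.6, 0.7, -1.4]
width: 0.121
finger_force: 39.8
time: 21.45
tcp_pos: [0.5764, -0.1462, 0.2031]
orientation: [-179.9, -0.0, 105.7]
force: [0.1, 0.1, -2.4]
width: 0.12
finger_force: 39.8
tcp [ 0.5764 -0.1462  0.2031] rpy [-179.9   -0.   105.7] t 21.4 w 0.12 twist 0.04 shift [13.24  3.78  0.1 ]
```

```bash
python3 -m pendant '[{"xyz":[0.3,0.1,0],"twist":0,"jaw":1},{"xyz":[0.6,0.17,0],"twist":0,"jaw":1},{"xyz":[0.9,0.26,0],"twist":0,"jaw":1},{"xyz":[1,0.28,0],"twist":0,"jaw":1},{"xyz":[1,0.28,0],"twist":0,"jaw":1},{"xyz":[1,0.28,0],"twist":0,"jaw":1},{"xyz":[1,0.28,0],"twist":0,"jaw":1},{"xyz":[1,0.28,0],"twist":0,"jaw":1}]'
python3 -m pendant '[{"xyz":[1,0.28,0],"twist":0,"jaw":1},{"xyz":[1,0.28,0],"twist":0,"jaw":1},{"xyz":[1,0.29,0],"twist":0,"jaw":1},{"xyz":[1,0.29,0],"twist":0,"jaw":1},{"xyz":[1,0.29,0],"twist":0,"jaw":1},{"xyz":[0.8,0.25,0],"twist":0,"jaw":1},{"xyz":[0.4,0.1,0],"twist":0,"jaw":1},{"xyz":[0.24,0.1,0.3],"twist":0,"jaw":1}]'
python3 -m pendant '[{"xyz":[0,0,0.4],"twist":0,"jaw":1},{"xyz":[0,0,0],"twist":0,"jaw":1},{"xyz":[0,0,0],"twist":0,"jaw":1}]'
python3 g.py .5795 .267 .165 15.5; python3 -c "
from h import *
cap('wrist','w8');cap('side','s9');cap('top','t9')
a=cv2.resize(cv2.imread('pics/w8.png')[100:400,140:500],(480,400)); b=cv2.resize(cv2.imread('pics/s9.png')[80:200,272:368],(320,400));cv2.imwrite('pics/v8.png',np.hstack([a,b]))"
```

```text
time: 22.25
tcp_pos: [0.5769, 0.0679, 0.2033]
orientation: [-180.0, -0.0, 105.8]
force: [0.3, -0.0, -1.3]
width: 0.122
finger_force: 39.7
time: 23.05
tcp_pos: [0.5796, 0.2687, 0.1951]
orientation: [179.9, -0.0, 105.8]
force: [-0.1, 0.5, -1.2]
width: 0.121
finger_force: 39.8
time: 23.35
tcp_pos: [0.5791, 0.2659, 0.1815]
orientation: [-179.9, 0.0, 105.6]
force: [-0.1, 0.3, -1.4]
width: 0.12
finger_force: 39.7
tcp [0.5791 0.2659 0.1815] rpy [-179.9    0.   105.6] t 23.4 w 0.12 twist 0.02 shift [0.03 0.02 0.55]
```

View pics/v8.png

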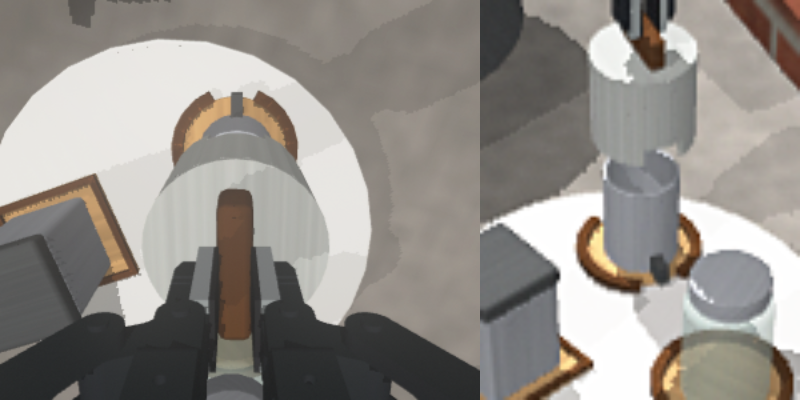

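Wrist view: bar at crop x=236, ear at x=237 and gap centre at x=235, so angle and sideways position fit. I'm checking the lengthwise offset from the side view.

```bash
python3 -c "
from h import *
c=load('s9');print('cover',onz(c,320.9,95.6,.1997),'tin',onz(c,321.2,131.9,.101))
im=c['image'].astype(int)
# expected edges if cover/tin are where believed
for p,r,z in (([.5791,.2659],.035,.1997),([.579,.2675],.027,.101)):
    e=np.array([proj(c,[p[0]+r*np.cos(a),p[1]+r*np.sin(a),z]) for a in np.linspace(0,6.28,60)]);q=e-[272,80];print((q.min(0)*3.333+[480,0]).round(),(q.max(0)*3.333+[480,0]).round())
t=load('t9');print(proj(t,[.5791,.2659,.1997]))"
```

```text
cover [0.5795 0.2621 0.1997] tin [0.5808 0.2618 0.101 ]
[587.  16.] [696.  82.]
[601. 143.] [679. 194.]
[172.5 206.6]
```

```bash
python3 -m pendant '[{"xyz":[0.02,0.03,0.3],"twist":0,"jaw":1},{"xyz":[0,0,0.4],"twist":0,"jaw":1},{"xyz":[0,0,0.4],"twist":0,"jaw":1},{"xyz":[0,0,0.3],"twist":0,"jaw":1},{"xyz":[0,0,0.2],"twist":0,"jaw":1},{"xyz":[0,0,0],"twist":0,"jaw":1}]'
python3 -m pendant '[{"xyz":[0,0,0.3],"twist":0,"jaw":1},{"xyz":[0,0,0.3],"twist":0,"jaw":1},{"xyz":[0,0,0.2],"twist":0,"jaw":1},{"xyz":[0,0,0.2],"twist":0,"jaw":1},{"xyz":[0,0,0.1],"twist":0,"jaw":1},{"xyz":[0,0,0],"twist":0,"jaw":1}]'
python3 g.py .5795 .267 .0858 15.5
```

```text
time: 24.1
tcp_pos: [0.5794, 0.2678, 0.1329]
orientation: [-179.9, 0.0, 105.7]
force: [0.2, 0.3, -0.9]
width: 0.121
finger_force: 39.7
time: 24.7
tcp_pos: [0.5798, 0.268, 0.1008]
orientation: [-179.9, 0.0, 105.7]
force: [-0.9, 0.2, -1.3]
width: 0.122
finger_force: 39.7
tcp [0.5798 0.268  0.1008] rpy [-179.9    0.   105.7] t 24.7 w 0.122 twist 0.03 shift [-0.03 -0.02  0.5 ]
```

Free so far. The last 15 mm goes slowly.

```bash
python3 -m pendant '[{"xyz":[0,0,0.15],"twist":0,"jaw":1},{"xyz":[0,0,0.1],"twist":0,"jaw":1},{"xyz":[0,0,0],"twist":0,"jaw":1}]'
python3 -m pendant '[{"xyz":[0,0,0.1],"twist":0,"jaw":1},{"xyz":[0,0,0.05],"twist":0,"jaw":1},{"xyz":[0,0,0],"twist":0,"jaw":1}]'
python3 -m pendant '[{"xyz":[0,0,0.05],"twist":0,"jaw":1},{"xyz":[0,0,0],"twist":0,"jaw":1}]'
python3 -m pendant '[{"xyz":[0,0,0.05],"twist":0,"jaw":1},{"xyz":[0,0,0],"twist":0,"jaw":1}]'
```

```text
time: 25.0
tcp_pos: [0.5798, 0.268, 0.0934]
orientation: [-180.0, 0.0, 105.7]
force: [-0.7, -1.2, -1.7]
width: 0.12
finger_force: 39.7
time: 25.3
tcp_pos: [0.5799, 0.268, 0.0891]
orientation: [-180.0, 0.0, 105.7]
force: [0.3, -0.4, -0.7]
width: 0.123
finger_force: 39.7
time: 25.5
tcp_pos: [0.58, 0.2681, 0.0877]
orientation: [-180.0, -0.0, 105.7]
force: [-0.4, 0.3, -1.3]
width: 0.119
finger_force: 39.7
time: 25.7
tcp_pos: [0.58, 0.268, 0.0861]
orientation: [-180.0, -0.0, 105.7]
force: [-0.4, 0.0, -1.4]
width: 0.119
finger_force: 39.7
```

```bash
python3 -m pendant '[{"xyz":[0,0,0.05],"twist":0,"jaw":1},{"xyz":[0,0,0],"twist":0,"jaw":1}]'
python3 -m pendant '[{"xyz":[0,0,0],"twist":0,"jaw":0.4},{"xyz":[0,0,0],"twist":0,"jaw":0.2},{"xyz":[0,0,0],"twist":0,"jaw":0},{"xyz":[0,0,-0.4],"twist":0,"jaw":0},{"xyz":[0,0,-0.8],"twist":0,"jaw":0},{"xyz":[0,0,-1],"twist":0,"jaw":0},{"xyz":[0,0,-1],"twist":0,"jaw":0},{"xyz":[0,0,-0.5],"twist":0,"jaw":0}]'
python3 g.py .541 -.4206 .19 78.8
```

```text
time: 25.9
tcp_pos: [0.5804, 0.2682, 0.0855]
orientation: [179.9, -0.0, 105.7]
force: [-0.1, -0.6, 2.9]
width: 0.123
finger_force: 40.2
time: 26.7
tcp_pos: [0.5814, 0.2687, 0.2]
orientation: [179.7, -0.0, 105.7]
force: [0.5, -0.7, -0.6]
width: 0.5
finger_force: 0.0
tcp [0.5814 0.2687 0.2   ] rpy [179.7  -0.  105.7] t 26.7 w 0.5 twist -10.52 shift [ -3.14 -22.8    0.33]
```

```bash
python3 -m pendant '[{"xyz":[0,0,0],"twist":-0.52,"jaw":0},{"xyz":[0,0,0],"twist":-1,"jaw":0},{"xyz":[0,0,0],"twist":-1,"jaw":0},{"xyz":[0,0,0],"twist":-1,"jaw":0},{"xyz":[0,0,0],"twist":-1,"jaw":0},{"xyz":[0,0,0],"twist":-1,"jaw":0},{"xyz":[0,0,0],"twist":-1,"jaw":0},{"xyz":[0,0,0],"twist":-1,"jaw":0}]'
python3 -m pendant '[{"xyz":[0,0,0],"twist":-1,"jaw":0},{"xyz":[0,0,0],"twist":-1,"jaw":0},{"xyz":[0,0,0],"twist":-1,"jaw":0},{"xyz":[-0.1,-0.5,0],"twist":0,"jaw":0},{"xyz":[-0.14,-1,0],"twist":0,"jaw":0},{"xyz":[-0.14,-1,0],"twist":0,"jaw":0},{"xyz":[-0.14,-1,0],"twist":0,"jaw":0},{"xyz":[-0.14,-1,0],"twist":0,"jaw":0}]'
python3 -m pendant '[{"xyz":[-0.14,-1,0],"twist":0,"jaw":0},{"xyz":[-0.14,-1,0],"twist":0,"jaw":0},{"xyz":[-0.14,-1,0],"twist":0,"jaw":0},{"xyz":[-0.14,-1,0],"twist":0,"jaw":0},{"xyz":[-0.14,-1,0],"twist":0,"jaw":0},{"xyz":[-0.14,-1,0],"twist":0,"jaw":0},{"xyz":[-0.14,-1,0],"twist":0,"jaw":0},{"xyz":[-0.14,-1,0],"twist":0,"jaw":0}]'
python3 -m pendant '[{"xyz":[-0.14,-1,0],"twist":0,"jaw":0},{"xyz":[-0.14,-1,0],"twist":0,"jaw":0},{"xyz":[-0.14,-1,0],"twist":0,"jaw":0},{"xyz":[-0.14,-1,0],"twist":0,"jaw":0},{"xyz":[-0.14,-1,0],"twist":0,"jaw":0},{"xyz":[-0.14,-1,0],"twist":0,"jaw":0},{"xyz":[-0.14,-1,0],"twist":0,"jaw":0},{"xyz":[0,0,0],"twist":0,"jaw":0}]'
python3 g.py .541 -.4206 .12 78.8
```

```text
time: 27.5
tcp_pos: [0.5802, 0.2681, 0.1968]
orientation: [179.9, 0.0, 151.1]
force: [-0.0, -0.4, -0.2]
width: 0.505
finger_force: 0.0
time: 28.3
tcp_pos: [0.573, 0.1296, 0.1965]
orientation: [-180.0, 0.0, 168.7]
force: [0.5, 0.2, -0.8]
width: 0.497
finger_force: 0.0
time: 29.1
tcp_pos: [0.559, -0.1123, 0.1965]
orientation: [-180.0, 0.0, 168.6]
force: [0.5, -0.8, -0.2]
width: 0.498
finger_force: 0.0
time: 29.9
tcp_pos: [0.5466, -0.3262, 0.196]
orientation: [-179.9, 0.0, 168.5]
force: [-0.8, 0.6, 0.2]
width: 0.5
finger_force: 0.0
tcp [ 0.5466 -0.3262  0.196 ] rpy [-179.9    0.   168.5] t 29.9 w 0.5 twist -0.06 shift [-0.43 -3.12  2.53]
```

```bash
python3 -m pendant '[{"xyz":[-0.1,-0.8,0.4],"twist":0,"jaw":0},{"xyz":[-0.1,-0.8,0.7],"twist":0,"jaw":0},{"xyz":[-0.1,-0.8,0.7],"twist":0,"jaw":0},{"xyz":[-0.1,-0.7,0.7],"twist":0,"jaw":0},{"xyz":[0,0,0],"twist":0,"jaw":0},{"xyz":[0,0,0],"twist":0,"jaw":0}]'
python3 g.py .541 -.4206 .0 78.8
python3 -c "
from h import *
cap('wrist','w10');cap('side','s10');c=load('w10')
print(proj(c,[.541,-.4206,.014]),proj(c,[.6195,-.4362,.014]),proj(c,[.4377,-.4,.007]),proj(c,arm.get_state()['tcp_pos']+[0,0,.026]))
a=cv2.resize(c['image'][:,:,::-1],(480,360)); b=cv2.resize(load('s10')['image'][80:260,240:400,::-1],(320,360));cv2.imwrite('pics/v9.png',np.hstack([a,b]))"
```

```text
time: 30.5
tcp_pos: [0.5411, -0.415, 0.1209]
orientation: [179.9, -0.0, 168.7]
force: [-0.3, 0.0, 0.9]
width: 0.502
finger_force: 0.0
tcp [ 0.5411 -0.415   0.1209] rpy [179.9  -0.  168.7] t 30.5 w 0.502 twist -0.01 shift [-0.03 -0.18  4.03]
[308.5 228.3] [309.1 313.2] [307.8  95.3] [315.4 298.9]
```

View pics/v9.png

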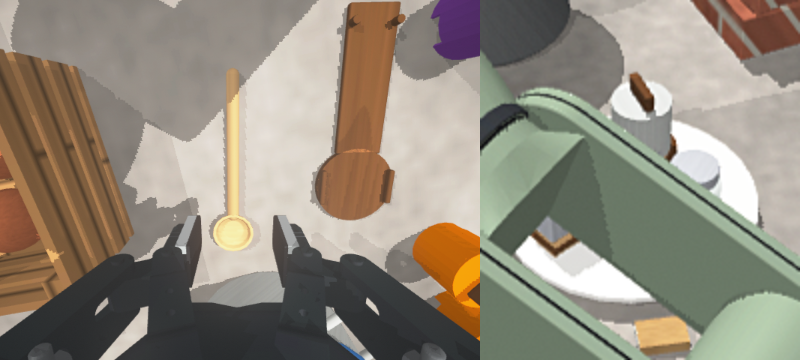

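Cover is down on the tin. The spoon's bowl is at (311,311) and the handle end at (311,93) in the wrist view, matching the prediction within 3 px. Going down, gently at the end.

```bash
python3 -m pendant '[{"xyz":[0,-0.15,0.4],"twist":0,"jaw":0},{"xyz":[0,0,0.8],"twist":0,"jaw":0},{"xyz":[0,0,0.9],"twist":0,"jaw":0},{"xyz":[0,0,0.9],"twist":0,"jaw":0},{"xyz":[0,0,0.7],"twist":0,"jaw":0.1},{"xyz":[0,0,0.4],"twist":0,"jaw":0.2},{"xyz":[0,0,0.2],"twist":0,"jaw":0.2},{"xyz":[0,0,0],"twist":0,"jaw":0.2}]'
python3 -m pendant '[{"xyz":[0,0,0.1],"twist":0,"jaw":0.3},{"xyz":[0,0,0],"twist":0,"jaw":0.4}]'
python3 -m pendant '[{"xyz":[0,0,0.08],"twist":0,"jaw":0.45},{"xyz":[0,0,0],"twist":0,"jaw":0.45}]'
```

```text
time: 31.4
tcp_pos: [0.5408, -0.4196, -0.0085]
orientation: [180.0, -0.0, 168.8]
force: [0.5, -0.5, 0.4]
width: 0.399
finger_force: 0.0
time: 31.6
tcp_pos: [0.5412, -0.4202, -0.0104]
orientation: [-180.0, 0.1, 168.8]
force: [-0.2, 0.8, 0.6]
width: 0.3
finger_force: 0.0
time: 31.8
tcp_pos: [0.5408, -0.4199, -0.0134]
orientation: [-180.0, 0.0, 168.8]
force: [-0.3, 0.2, 0.2]
width: 0.275
finger_force: 0.0
```

Reported z is already below the ledge with no contact, which confirms the offset. A few mm more.

```bash
python3 -m pendant '[{"xyz":[0,0,0.08],"twist":0,"jaw":0.45},{"xyz":[0,0,0],"twist":0,"jaw":0.45}]'
python3 -m pendant '[{"xyz":[0,0,0.07],"twist":0,"jaw":0.5},{"xyz":[0,0,0],"twist":0,"jaw":0.5}]'
python3 -m pendant '[{"xyz":[0,0,0.05],"twist":0,"jaw":0.5},{"xyz":[0,0,0],"twist":0,"jaw":0.5}]'
python3 -m pendant '[{"xyz":[0,0,0],"twist":0,"jaw":1},{"xyz":[0,0,0],"twist":0,"jaw":1},{"xyz":[0,0,0],"twist":0,"jaw":1},{"xyz":[0,0,0],"twist":0,"jaw":1}]' 30
```

```text
time: 32.0
tcp_pos: [0.5406, -0.4197, -0.0163]
orientation: [180.0, -0.0, 168.8]
force: [0.3, 0.4, -0.0]
width: 0.279
finger_force: 0.0
time: 32.2
tcp_pos: [0.5406, -0.4197, -0.0185]
orientation: [180.0, -0.0, 168.8]
force: [0.3, -0.1, -0.6]
width: 0.253
finger_force: 0.0
time: 32.4
tcp_pos: [0.5406, -0.4197, -0.0199]
orientation: [180.0, -0.0, 168.8]
force: [-0.3, -0.2, 0.5]
width: 0.25
finger_force: 0.0
time: 32.8
tcp_pos: [0.5408, -0.4199, -0.0196]
orientation: [180.0, 0.0, 168.8]
force: [0.4, 1.1, -0.5]
width: -0.001
finger_force: 0.0
```

```bash
python3 -c "
from h import *
c=cap('wrist','w11');s=cap('side','s11')
a=cv2.resize(c['image'][120:400,200:440,::-1],(480,560)); b=cv2.resize(s['image'][400:480,280:440,::-1],(320,160));b=np.pad(b,((0,400),(0,0),(0,0)));cv2.imwrite('pics/v10.png',np.hstack([a,b]))"
```

```text
(no output)
```

View pics/v10.png

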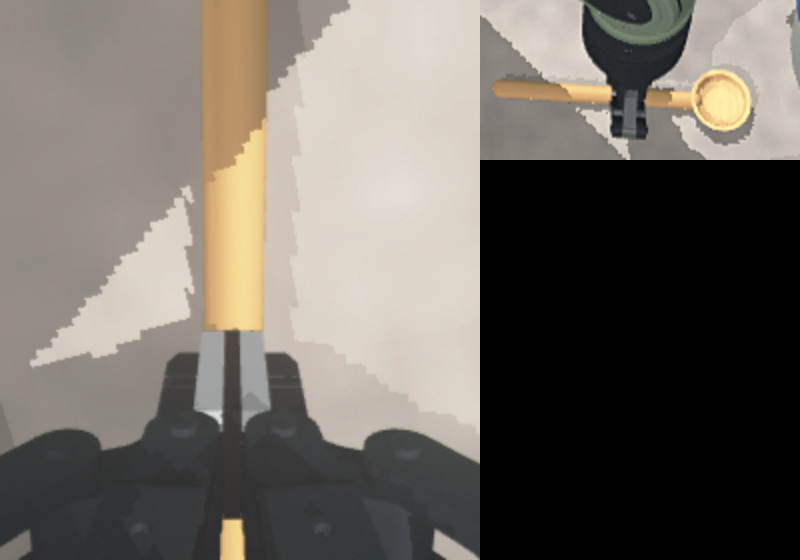

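The shut tips stand just above the handle and the spoon is untouched, so the true offset is about 36 mm. I'll open a little and go lower, watching the force.

```bash
python3 -m pendant '[{"xyz":[0,0,-0.3],"twist":0,"jaw":0.4},{"xyz":[0,0,0],"twist":0,"jaw":0.4},{"xyz":[0,0,0],"twist":0,"jaw":0.4},{"xyz":[0,0,0.3],"twist":0,"jaw":0.4},{"xyz":[0,0,0.1],"twist":0,"jaw":0.4},{"xyz":[0,0,0.1],"twist":0,"jaw":0.4},{"xyz":[0,0,0],"twist":0,"jaw":0.4}]'
python3 -m pendant '[{"xyz":[0,0,0.06],"twist":0,"jaw":0.4},{"xyz":[0,0,0],"twist":0,"jaw":0.4}]'
python3 -m pendant '[{"xyz":[0,0,0.05],"twist":0,"jaw":0.4},{"xyz":[0,0,0],"twist":0,"jaw":0.4}]'
python3 -m pendant '[{"xyz":[0,0,0.05],"twist":0,"jaw":0.4},{"xyz":[0,0,0],"twist":0,"jaw":0.4}]'
```

```text
time: 33.6
tcp_pos: [0.5403, -0.4195, -0.0266]
orientation: [179.9, -0.1, 168.8]
force: [0.3, 0.1, -0.2]
width: 0.297
finger_force: 0.0
time: 33.8
tcp_pos: [0.5407, -0.4198, -0.0276]
orientation: [180.0, -0.0, 168.8]
force: [-0.5, -0.1, 0.0]
width: 0.298
finger_force: 0.0
time: 34.0
tcp_pos: [0.5407, -0.4198, -0.029]
orientation: [180.0, -0.0, 168.8]
force: [0.1, 0.9, 0.4]
width: 0.299
finger_force: 0.0
time: 34.2
tcp_pos: [0.5407, -0.4198, -0.0306]
orientation: [180.0, -0.0, 168.8]
force: [0.6, -0.3, -1.5]
width: 0.299
finger_force: 0.0
```

```bash
python3 -m pendant '[{"xyz":[0,0,0.05],"twist":0,"jaw":0.5},{"xyz":[0,0,0],"twist":0,"jaw":0.6},{"xyz":[0,0,0],"twist":0,"jaw":1},{"xyz":[0,0,0],"twist":0,"jaw":1},{"xyz":[0,0,0],"twist":0,"jaw":1},{"xyz":[0,0,0],"twist":0,"jaw":1}]' 25
python3 g.py .511 -.2723 .04 79.4
```

```text
time: 34.8
tcp_pos: [0.5407, -0.4198, -0.032]
orientation: [180.0, -0.0, 168.8]
force: [-0.1, -0.3, -1.5]
width: 0.147
finger_force: 25.1
tcp [ 0.5407 -0.4198 -0.032 ] rpy [180.   -0.  168.8] t 34.8 w 0.147 twist -0.1 shift [ 1.88  4.65 -2.4 ]
```

```bash
python3 -m pendant '[{"xyz":[0,0,-0.3],"twist":0,"jaw":1},{"xyz":[0,0,-0.6],"twist":0,"jaw":1},{"xyz":[0,0,-0.8],"twist":0,"jaw":1},{"xyz":[0,0,-0.7],"twist":-0.1,"jaw":1},{"xyz":[0.1,0.3,0],"twist":0,"jaw":1},{"xyz":[0.25,0.6,0],"twist":0,"jaw":1},{"xyz":[0.35,0.8,0],"twist":0,"jaw":1},{"xyz":[0.35,0.85,0],"twist":0,"jaw":1}]'
python3 -m pendant '[{"xyz":[0.35,0.8,0],"twist":0,"jaw":1},{"xyz":[0.28,0.7,0],"twist":0,"jaw":1},{"xyz":[0.15,0.4,0],"twist":0,"jaw":1},{"xyz":[0.05,0.2,0],"twist":0,"jaw":1},{"xyz":[0,0,0],"twist":0,"jaw":1},{"xyz":[0,0,0],"twist":0,"jaw":1}]'
python3 g.py .511 -.2723 -.023 79.4; python3 -c "
from h import *
c=cap('wrist','w12');cap('side','s12');cap('top','t12');cv2.imwrite('pics/v11.png',np.hstack([cv2.resize(c['image'][:,:,::-1],(480,360)),cv2.resize(load('s12')['image'][200:440,220:440,::-1],(320,349))[[*range(349)]+[348]*11]]))"
```

```text
time: 35.6
tcp_pos: [0.5227, -0.3372, 0.039]
orientation: [179.9, -0.1, 169.4]
force: [0.9, 0.6, -0.8]
width: 0.147
finger_force: 25.1
time: 36.2
tcp_pos: [0.5114, -0.2731, 0.0401]
orientation: [-180.0, 0.0, 169.4]
force: [-0.2, 0.4, 0.0]
width: 0.149
finger_force: 25.1
tcp [ 0.5114 -0.2731  0.0401] rpy [-180.     0.   169.4] t 36.2 w 0.149 twist 0.0 shift [0.02 0.02 2.1 ]
```

View pics/v11.png

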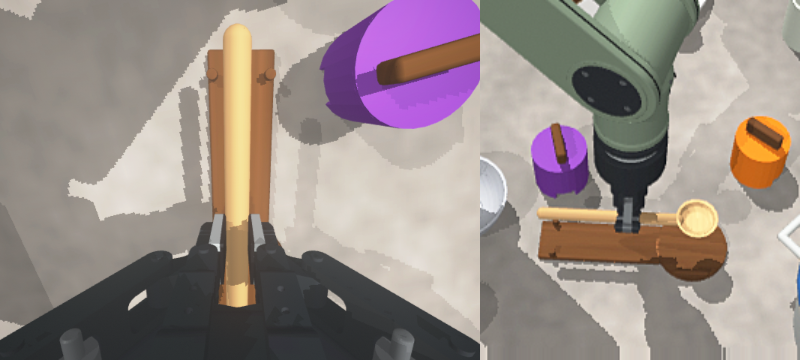

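The spoon hangs level and parallel to the board. The handle is at x=237 against the pins' middle at 241, so I shift 2.5 mm towards +y and lower.

```bash
python3 -m pendant '[{"xyz":[0.02,0.08,0.3],"twist":0,"jaw":1},{"xyz":[0,0,0.6],"twist":0,"jaw":1},{"xyz":[0,0,0.6],"twist":0,"jaw":1},{"xyz":[0,0,0.3],"twist":0,"jaw":1},{"xyz":[0,0,0.15],"twist":0,"jaw":1},{"xyz":[0,0,0.05],"twist":0,"jaw":1},{"xyz":[0,0,0],"twist":0,"jaw":1}]'
python3 -m pendant '[{"xyz":[0,0,0.05],"twist":0,"jaw":1},{"xyz":[0,0,0],"twist":0,"jaw":1}]'
python3 -m pendant '[{"xyz":[0,0,0.05],"twist":0,"jaw":1},{"xyz":[0,0,0],"twist":0,"jaw":1}]'
```

```text
time: 37.05
tcp_pos: [0.5111, -0.2701, -0.0197]
orientation: [-180.0, 0.0, 169.4]
force: [-0.0, -0.3, -0.3]
width: 0.145
finger_force: 25.1
time: 37.25
tcp_pos: [0.5111, -0.27, -0.021]
orientation: [-180.0, 0.0, 169.4]
force: [-0.0, -0.5, -1.5]
width: 0.147
finger_force: 25.1
time: 37.45
tcp_pos: [0.5108, -0.2699, -0.0229]
orientation: [180.0, 0.0, 169.4]
force: [-0.2, -0.2, -0.5]
width: 0.146
finger_force: 25.1
```

```bash
python3 -m pendant '[{"xyz":[0,0,0.04],"twist":0,"jaw":1},{"xyz":[0,0,0],"twist":0,"jaw":0.5},{"xyz":[0,0,0],"twist":0,"jaw":0.3},{"xyz":[0,0,0],"twist":0,"jaw":0.2},{"xyz":[0,0,-0.3],"twist":0,"jaw":0.2},{"xyz":[0,0,-0.8],"twist":0,"jaw":0.2},{"xyz":[0,0,-1],"twist":0,"jaw":0.2},{"xyz":[0,0,-1],"twist":0,"jaw":0.2}]'
python3 -m pendant '[{"xyz":[0.5,-0.5,-1],"twist":0,"jaw":0.2},{"xyz":[1,-0.5,-1],"twist":0,"jaw":0.2},{"xyz":[1,-0.5,-1],"twist":0,"jaw":0.2},{"xyz":[1,-0.5,-1],"twist":0,"jaw":0.2},{"xyz":[1,-0.5,0],"twist":0,"jaw":0.2},{"xyz":[0.5,-0.5,0],"twist":0,"jaw":0.2},{"xyz":[0,0,0],"twist":0,"jaw":0.2},{"xyz":[0,0,0],"twist":0,"jaw":0.2}]'
python3 -c "
from h import *
cap('top','t13');cap('side','s13');cv2.imwrite('pics/v12.png',np.hstack([cv2.resize(load('s13')['image'][110:410,220:440,::-1],(418,570)),cv2.resize(load('t13')['image'][160:340,340:460,::-1],(380,570))]))"
```

```text
time: 38.25
tcp_pos: [0.5107, -0.2698, 0.0704]
orientation: [180.0, -0.0, 169.4]
force: [0.3, -0.2, -0.6]
width: 0.397
finger_force: 0.0
time: 39.05
tcp_pos: [0.347, -0.3309, 0.1894]
orientation: [-180.0, 0.1, 169.4]
force: [-0.8, 0.2, -0.3]
width: 0.4
finger_force: 0.0
```

View pics/v12.png

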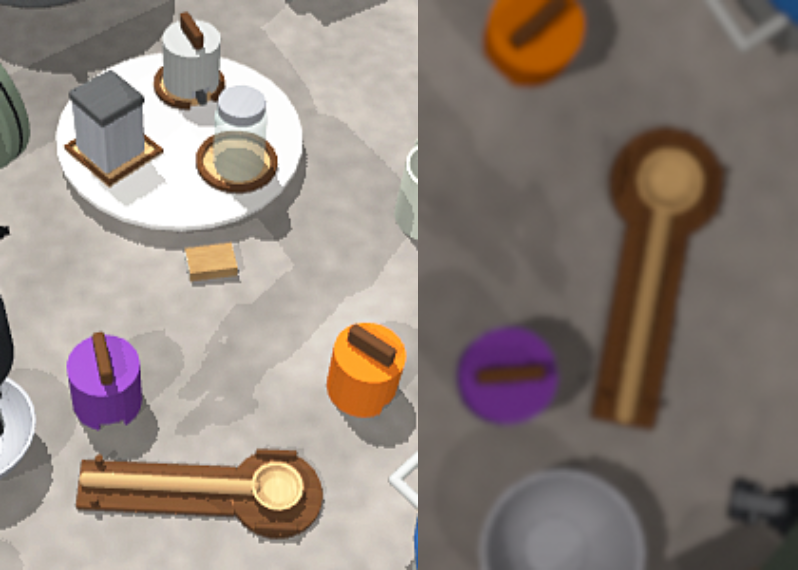

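```bash
python3 -c "
from rig import arm
print(arm.sign_off())"
```

```text
the job is handed in; nothing more can be done
None
```

I handed the job in at about 39 s: the last views show the jar in its holder, the covered tin with its ears in the gaps, the spoon on its rest and the tea tin and matchbox unmoved, but sign-off returned no verdict, two first closures missed harmlessly (tin, spoon) because the fingertips sit about 36 mm above the reported TCP, and I viewed 18 pictures, over the limit of 14.

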